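# Code a garage-door receiver on its thumbwheels and lock them

### The arm

A 6-joint arm with a two-finger parallel gripper is mounted at the origin on the work surface. World frame = base frame: x ahead of the robot, y to its left, z up, the work surface at z = 0. Lengths are in m, angles in rad, forces in N, time in s.
With the tool pointing down it reaches from about 0.275 to 1 m from the base axis. Payload 8.4 kg.
Tool frame: the origin (TCP) lies at the very end of the fingers, on their centre line; the grasp point (between the pads) lies 19 mm behind it; z points along the fingers, y is the line along which they close (so a half turn about z gives the same grasp; the last joint's range is limited). The gripper opens to 85 mm and grips with 20 to 120 N. Pads are 22 mm wide; open, the fingers measure 114 mm over their backs; the gripper's body (76 mm by 85 mm) begins 54 mm behind the grasp point. The pads swing forward as they close: fully open they stand 13 mm farther back than shut.
Start: joints at [-1.121, 0.353, 1.633, -0, 1.155, -0.002], TCP at [0.273, -0.562, 0.231] pointing down, gripper open.
Joint ranges: [-2.63, 2.63], [-0.92, 2.1], [0.06, 2.66], [-1.3, 4.44], [0, 2.69], [-3.02, 3.02]. Speed limits (rad/s): [2.22, 2.22, 2.79, 3.14, 3.14, 3.14].

### API

Orientations are given as a unit quaternion [x, y, z, w].
In Python, from workcell import robot gives the robot as it stands. Calls block until the motion is done:
- robot.move_ptp(position, orientation): joint-space move of the TCP to a pose.
- robot.servo_line(position, orientation=None, vel=0.15): straight line of the TCP; orientation=None keeps the orientation; vel is the mean speed in m/s.
- robot.goto_joints(angles): joint-space move.
- robot.move_gripper(opening, strength=None): finger opening in m; strength is the grip in N (None keeps the last); returns when the fingers have stopped.
- robot.dwell(seconds).
- robot.ik(position, orientation): joint angles nearest the present ones, or None.
- robot.capture(name): name is "scene" or "top" or "wrist"; returns the picture (400x640x3 uint8, red, green, blue); there is no depth.
- robot.get_calibration(name): a dict with "fx", "fy", "cx", "cy" (pixels), "R" (3x3) and "t" (3): a world point X has camera coordinates R X + t; the wrist camera has in their place "T_tool_cam" (4x4, takes a point from camera to tool coordinates, whose origin is the TCP and whose axes are the flange's). Camera axes: x right, y down, z forward; pixel columns grow to the right and rows downward; lengths in m; the calibration is good to about 2 mm. The wrist camera is an equidistant fisheye: a pixel r from the principal point sees the ray r / f radians off the axis. A picture is of the moment at which its call begins: read the wrist's pose just before it. get_calibration takes no time and is no camera call.
A pose or a line that the arm cannot do raises robot.IKError and nothing moves.
- robot.finish_job(): hands the job in; it is judged then, once.
Readings, each from a call of its own:
- robot.read_time_s(): time.
- robot.read_joint_pos(): joint angles.
- robot.read_joint_vel(): joint speeds.
- robot.read_joint_torque(): joint torques, N m.
- robot.read_eef_pos(): TCP position.
- robot.read_eef_rot(): TCP orientation.
- robot.read_contact_force(): force on the tool from outside, world axes, zero at the start.
- robot.read_wrist_torque(): the same for the moment, N m.
- robot.read_finger_gap(): finger opening in m.
- robot.read_gripper_force(): force on a finger pad.
Only numpy, scipy, OpenCV 4.12 (cv2) and the standard library are available. Lean on these libraries where they do the work, as an engineer would, in place of code of your own. Each camera call takes 0.05 s, during which the arm holds its last target. There are 200 camera calls.

### The job

Set the three colour-coded thumbwheels of the grey garage-door receiver to the code shown by the plugs on the black strip, each wheel showing on top the colour of the plug in the same place of the row (the left wheel as the left plug, and so on; a white dot marks the left end of both). Then push the yellow lock tab fully home to the green mark. Handle the receiver gently, never with more than about 15 N, and leave the other things on the bench where they are.

Things in the scene. Friction and masses are not known exactly. Their poses are not given: they have to be found in the camera images.
- receiver: grey case, 160 (x) x 210 (y) x 60 mm, screwed to the bench; origin under its middle, x away from the robot, y left. Thumbwheels A (y +46 mm), B (0), C (-46), at x 0, rise about 24 mm from its top face; they are turned by rubbing the rim with a fingertip pressed on it. Yellow lock tab at x -55. No part may be loaded with more than 15 N
- wheelA (a joint): code wheel A (left, +y): smooth thumbwheel, radius 22 mm, 24 mm wide, axle level along the receiver's y. Value in rad: digit = value / 0.7854, a click every 0.7854 (17.3 mm of rim), end stops 0.25 beyond digits 0 and 7. The colour at the very top is the digit: 0 black, 1 brown, 2 red, 3 orange, 4 yellow, 5 green, 6 blue, 7 violet. Rubbing its top towards +x of the receiver raises it
- wheelB (a joint): code wheel B (middle): smooth thumbwheel, radius 22 mm, 24 mm wide, axle level along the receiver's y. Value in rad: digit = value / 0.7854, a click every 0.7854 (17.3 mm of rim), end stops 0.25 beyond digits 0 and 7. The colour at the very top is the digit: 0 black, 1 brown, 2 red, 3 orange, 4 yellow, 5 green, 6 blue, 7 violet. Rubbing its top towards +x of the receiver raises it
- wheelC (a joint): code wheel C (right, -y): smooth thumbwheel, radius 22 mm, 24 mm wide, axle level along the receiver's y. Value in rad: digit = value / 0.7854, a click every 0.7854 (17.3 mm of rim), end stops 0.25 beyond digits 0 and 7. The colour at the very top is the digit: 0 black, 1 brown, 2 red, 3 orange, 4 yellow, 5 green, 6 blue, 7 violet. Rubbing its top towards +x of the receiver raises it
- topA (a point): nominal highest point of wheel A's rim, 84 mm above the receiver's underside, fixed to the case, axes as the receiver's. The real top lies anywhere from 5 mm below to 5 mm above, different for each wheel, not measured. The axle yields straight down on a spring: 3.5 N before it gives, then 2.5 N per mm, 9 mm in all. Rubbing with 6 N carries it over a click; left alone it settles on the nearest
- topB (a point): nominal highest point of wheel B's rim, 84 mm above the receiver's underside, fixed to the case, axes as the receiver's. The real top lies anywhere from 5 mm below to 5 mm above, different for each wheel, not measured. The axle yields straight down on a spring: 3.5 N before it gives, then 2.5 N per mm, 9 mm in all. Rubbing with 6 N carries it over a click; left alone it settles on the nearest
- topC (a point): nominal highest point of wheel C's rim, 84 mm above the receiver's underside, fixed to the case, axes as the receiver's. The real top lies anywhere from 5 mm below to 5 mm above, different for each wheel, not measured. The axle yields straight down on a spring: 3.5 N before it gives, then 2.5 N per mm, 9 mm in all. Rubbing with 6 N carries it over a click; left alone it settles on the nearest
- lock (a joint): yellow lock tab, 26 (x) x 12 (y) x 26 mm, standing 61 to 87 mm above the receiver's underside; slides along the receiver's +y from 0 to a firm rubber stop at 0.040 m (home), rubbing with about 2 N, and stays where left. Its middle is at x -55 mm, y -46 mm + value in the receiver's frame. A green mark lies just beyond its left face when home
- lock_home (a point): where the middle of the lock tab is when fully home, 73.5 mm above the receiver's underside; axes as the receiver's
- strip: black code strip, 70 (x) x 160 (y) x 20 mm, screwed to the bench; origin under its middle, x away from the robot, y to the left; three seats in a row along y at 45 mm spacing, each holding one coloured plug
- slotA (a point): middle of the left (+y) seat of the code strip, on its top face (20 mm above the bench): the plug in it gives the digit for wheel A
- slotB (a point): middle of the middle seat of the code strip, on its top face (20 mm above the bench): the plug in it gives the digit for wheel B
- slotC (a point): middle of the right (-y) seat of the code strip, on its top face (20 mm above the bench): the plug in it gives the digit for wheel C
- plug_red: red code plug = digit 2: 28 x 28 x 12 mm with a round 22 mm knob on top to 22 mm; origin under its middle; it is fixed in one of the three seats of the strip
- plug_green: green code plug = digit 5: 28 x 28 x 12 mm with a round 22 mm knob on top to 22 mm; origin under its middle; it is fixed in one of the three seats of the strip
- plug_blue: blue code plug = digit 6: 28 x 28 x 12 mm with a round 22 mm knob on top to 22 mm; origin under its middle; it is fixed in one of the three seats of the strip
- spare_plug: bystander: spare yellow plug lying loose on the bench, no part of the code; 28 x 28 x 22 mm
- screwdriver: bystander: screwdriver lying on the bench, about 200 mm
- tape: bystander: blue roll of tape, 90 mm across, 24 mm high
- oil: bystander: red oil can, 56 mm across, 130 mm high
- screw_tray: bystander: yellow tray, 120 x 90 x 35 mm
- remote: bystander: white hand remote, 55 x 100 x 20 mm
- wrench: bystander: wrench lying on the bench, about 180 mm
There are look-alikes about, which are no part of the job. There is more than one size of the strip; the job needs the middle-sized.

How it is judged:
By the outcome, as a careful person would: the job done as asked, in the order asked, and still so for the second after the job is handed in, with the robot touching nothing.
It also fails if it takes over 67 s, if anything falls off the work surface, if the arm or the gripper's body presses on something with over 40 N, if the wrist force passes 120 N, or if a joint passes its speed limit or range.

## Working session

There is one attempt and no reset: what is moved stays moved. The work goes in short steps, each a Python script; the robot and the scene stay as the last script left them, time stands still between calls to the robot, and variables do not carry over. Pictures are saved under pics/ and viewed, at most 10 in all, crops included, and the job is handed in when it is done.

```bash
mkdir -p pics; ls
python3 - <<'E'
from workcell import robot
import cv2,numpy as np
np.set_printoptions(precision=4,suppress=True)
for n in("scene","top"):
    im=robot.capture(n); cv2.imwrite(f"pics/{n}0.png",im[:,:,::-1])
    c=robot.get_calibration(n); print(n,c)
c=robot.get_calibration("wrist");print(c)
print(robot.read_time_s(),robot.read_eef_rot(),robot.read_contact_force())
E
```

```text
pics
scene {'fx': 454.9712080361943, 'fy': 454.9712080361943, 'cx': 310.2075254348639, 'cy': 205.15136428065412, 'R': array([[ 0.8337,  0.5521,  0.0109],
       [ 0.4781, -0.7119, -0.5144],
       [-0.2762,  0.4341, -0.8575]]), 't': array([-0.4101, -0.2356,  1.7512])}
top {'fx': 407.80630138999476, 'fy': 407.80630138999476, 'cx': 321.07332027168314, 'cy': 195.3824139728746, 'R': array([[ 0.0024, -0.9999,  0.0103],
       [-0.9917, -0.0037, -0.1288],
       [ 0.1288, -0.0099, -0.9916]]), 't': array([-0.0491,  0.5044,  1.0603])}
{'fx': 309.70691628693146, 'fy': 309.70691628693146, 'cx': 320.6684676841684, 'cy': 197.23433881438123, 'T_tool_cam': array([[ 0.0006, -0.9558, -0.2939,  0.0749],
       [ 1.    ,  0.0005,  0.0004, -0.0005],
       [-0.0002, -0.2939,  0.9558, -0.1433],
       [ 0.    ,  0.    ,  0.    ,  1.    ]])}
0.1 [ 0.9746  0.224  -0.0001 -0.0006] [ 0.8268  0.4722 -0.0634]
```

View pics/scene0.png

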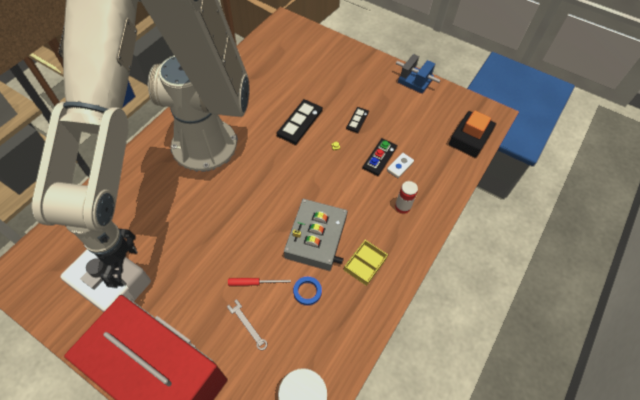

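View pics/top0.png

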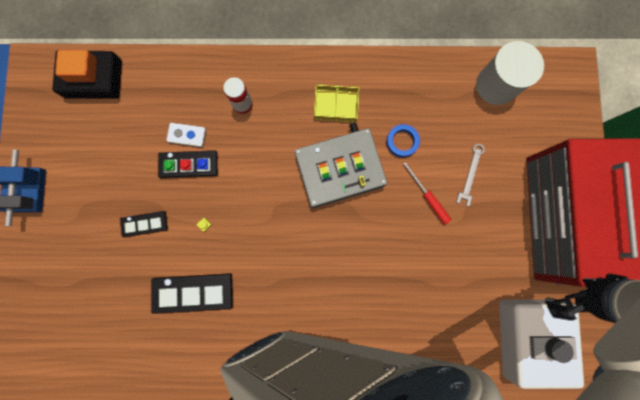

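Top view: three strips. The candidates are (188,164) with coloured plugs, a small one at (144,223) with white plugs, and a large one at (192,293) with white plugs. The one at (188,164) is middle-sized and holds the red, green and blue plugs. The receiver is at (341,168) with its white dot at (318,150). Next I'll enlarge the strip and receiver to confirm.

```bash
cat > h.py <<'E'
import cv2,numpy as np
from workcell import robot
from scipy.spatial.transform import Rotation as Ro
np.set_printoptions(precision=4,suppress=True)
def ray(n,px,pose=None):
    c=robot.get_calibration(n); u=(px[0]-c['cx'])/c['fx'];v=(px[1]-c['cy'])/c['fy']
    if n!='wrist':
        R=np.array(c['R']); return -R.T@np.array(c['t']), R.T@np.array([u,v,1])
    T=np.array(c['T_tool_cam']); r=np.hypot(u,v); d=np.array([u/r*np.sin(r),v/r*np.sin(r),np.cos(r)])
    p,q=pose; R=Ro.from_quat(q)
    return p+R.apply(T[:3,3]), R.apply(T[:3,:3]@d)
def onz(n,px,z,pose=None):
    o,d=ray(n,px,pose); return o+d*(z-o[2])/d[2]
def meet(r1,r2):
    (o1,d1),(o2,d2)=r1,r2
    s=np.linalg.lstsq(np.c_[d1,-d2],o2-o1,rcond=None)[0]
    a,b=o1+s[0]*d1,o2+s[1]*d2; return (a+b)/2,np.linalg.norm(a-b)
def down(yaw): # tool x along world yaw, pointing down
    return (Ro.from_euler('z',yaw)*Ro.from_quat([1,0,0,0])).as_quat()
def shot(name):
    pose=(np.array(robot.read_eef_pos()),np.array(robot.read_eef_rot())); im=robot.capture('wrist')[:,:,::-1].copy()
    cv2.imwrite(f'pics/{name}.png',im); np.savez(f'pics/{name}.npz',p=pose[0],q=pose[1]); return im,pose
def top(name):
    im=robot.capture('top')[:,:,::-1].copy(); cv2.imwrite(f'pics/{name}.png',im); return im
E
python3 - <<'E'
from h import *
im=cv2.imread('pics/top0.png')
a=cv2.resize(im[120:220,110:260],None,fx=4,fy=4,interpolation=cv2.INTER_CUBIC)[:300]
b=cv2.resize(im[120:215,285:400],None,fx=5,fy=5,interpolation=cv2.INTER_CUBIC)
out=np.zeros((475,800,3),np.uint8); a=cv2.resize(im[145:185,150:225],None,fx=3,fy=3,interpolation=cv2.INTER_CUBIC)
out[:a.shape[0],:225]=a; out[:475,225:800]=b; cv2.imwrite('pics/crop0.png',out)
cs=[onz('top',p,.06) for p in((296,150),(370,129),(386,184),(314,207))]
print(np.array(cs),np.mean(cs,0))
print(onz('top',(188,164),.02))
E
```

```text
[[ 0.6221  0.0195  0.06  ]
 [ 0.6805 -0.1776  0.06  ]
 [ 0.5318 -0.2178  0.06  ]
 [ 0.4705 -0.0289  0.06  ]] [ 0.5762 -0.1012  0.06  ]
[0.5913 0.3159 0.02  ]
```

View pics/crop0.png

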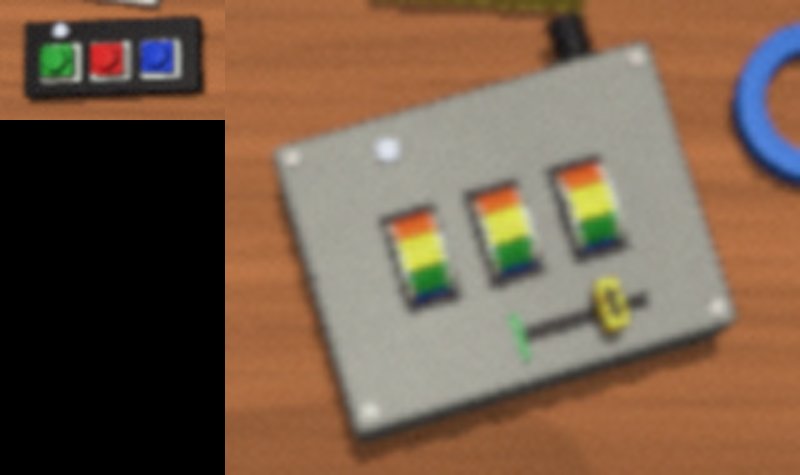

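The crop shows a white dot at the left end of both. The strip reads green, red, blue from left to right, so A=5, B=2, C=6. All three wheels appear yellow (4) and the tab is at the right of its slot. Now I'll take two wrist views.

Run:
```python
from h import *
yaw=np.radians(15.5); Z=Ro.from_euler('z',yaw); c=np.array([.576,-.101,0]); q=down(yaw)
P=lambda x,y,z: c+Z.apply([x,y,z])
print(robot.ik(P(-.07,-.05,.22),q))
robot.move_ptp(P(-.07,-.05,.22),q); i1,_=shot('w1')
robot.move_gripper(0.0,20)
robot.servo_line(P(-.07,.05,.22),vel=.12); i2,_=shot('w2')
print(robot.read_time_s(),robot.read_joint_pos(),robot.read_contact_force(),robot.read_finger_gap())
cv2.imwrite('pics/w12.png',np.vstack([i1[40:340],i2[40:340]]))
```

```text
[-0.314   0.2459  1.8102 -0.      1.0855  0.9863]
3.6583 [-0.1472  0.1712  1.9064 -0.0002  1.0637  1.1535] [ 0.8581  0.808  -0.3707] 1.791848378546027e-05
```

View pics/w12.png

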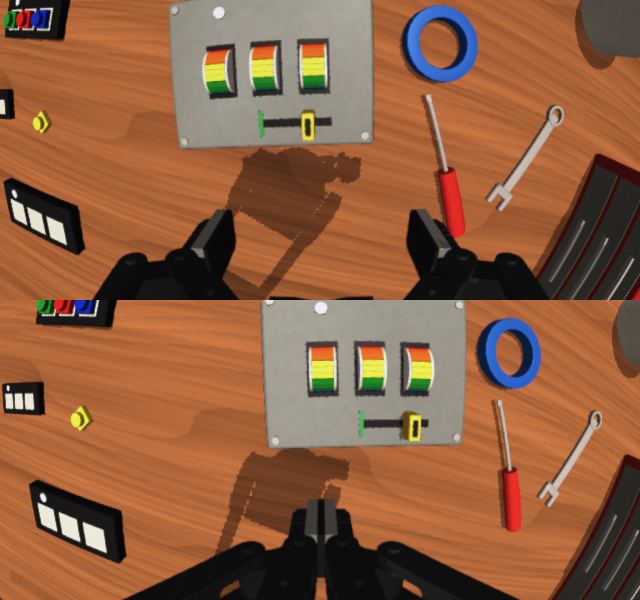

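Both views show all three wheels with yellow (4) on top. The screws, slot mark and tab are clear: tab near (307,165) in view 1 and (413,167) in view 2. Next I'll triangulate the screws, wheel yellows and tab.

Run:
```python
from h import *
I=[cv2.imread(f'pics/w{k}.png') for k in(1,2)]; D=[np.load(f'pics/w{k}.npz') for k in(1,2)]
pose=[(d['p'],d['q']) for d in D]
def cen(im,p,w,kind):
    x,y=p; s=im[max(y-w,0):y+w+1,x-w:x+w+1]; h=cv2.cvtColor(s,cv2.COLOR_BGR2HSV)
    g=s.min(2).astype(float)
    if kind=='w': m=(g>np.median(g)+25)
    else: m=cv2.inRange(h,(23,130,90),(34,255,255))>0
    ys,xs=np.nonzero(m); return np.array([xs.mean()+x-w,ys.mean()+max(y-w,0)]),m.sum()
pts={'sc0':((174,50),(267,44),5,'w'),'sc2':((183,178),(276,180),6,'w'),'sc3':((365,176),(456,178),6,'w'),
'dot':((219,53),(320,47),9,'w'),
'A':((217,112),(323,110),16,'y'),'B':((264,109),(371,110),16,'y'),'C':((313,106),(419,111),16,'y'),'tab':((307,165),(413,167),16,'y')}
O={}
for k,(a,b,w,t) in pts.items():
    ca,na=cen(I[0],a,w,t); cb,nb=cen(I[1],b,w,t)
    X,e=meet(ray('wrist',ca,pose[0]),ray('wrist',cb,pose[1])); O[k]=X; print(k,ca,na,cb,nb,X,e)
v=O['sc2']-O['sc3'];print('yaw',np.degrees(np.arctan2(-v[0],v[1])),np.linalg.norm(v)); v=O['sc0']-O['sc2'];print(np.degrees(np.arctan2(v[1],v[0])),np.linalg.norm(v))
v=O['A']-O['C'];print('yawW',np.degrees(np.arctan2(-v[0],v[1])),np.linalg.norm(v))
print('center',(O['sc0']+O['sc3'])/2)
```

```text
sc0 [174.0606  49.7273] 33 [268.7714  40.8571] 35 [0.6166 0.0139 0.0625] 0.0006475709763421627
sc2 [183.88 181.36] 25 [275.0488 180.439 ] 41 [ 0.483  -0.0273  0.0629] 0.0003923058633895364
sc3 [364.3778 175.4222] 45 [456.4242 177.0606] 33 [ 0.5389 -0.2088  0.0643] 0.00019482057852114642
dot [218.3707  52.2155] 116 [320.4559  47.1397] 136 [ 0.6218 -0.0362  0.0629] 0.0003779909644093236
A [214.4044 111.9906] 319 [322.2411 109.0877] 365 [ 0.5641 -0.0539  0.0823] 3.17823339460843e-05
B [262.2837 107.6096] 356 [373. 108.] 357 [ 0.5781 -0.0977  0.0816] 8.474251763699398e-06
C [312.9652 105.893 ] 374 [421.0901 109.646 ] 322 [ 0.591  -0.1419  0.0813] 1.93535010929665e-05
tab [307.2667 166.3037] 270 [414.572  167.8272] 243 [ 0.537  -0.1514  0.0869] 9.388244884055378e-06
yaw 17.101264444972866 0.18986192850704617
17.13565424211319 0.1397741505948605
yawW 17.00353645821143 0.09205605278128214
center [ 0.5777 -0.0974  0.0634]
```

```bash
cat >> h.py <<'E'
YAW=np.radians(17.07); ZR=Ro.from_euler('z',YAW); C0=np.array([.5777,-.0974,0]); Q=down(YAW)
P=lambda x,y,z: C0+ZR.apply([x,y,z])
F=lambda: np.array(robot.read_contact_force())
def rub(y,x0,x1,target=7.5,z=.094,log=True):
    robot.servo_line(P(x0,y,.105),Q,vel=.15); robot.servo_line(P(x0,y,z),vel=.05); f0=F(); f=0
    while True:
        f=(F()-f0)[2]
        if f>target-1 or z<.074: break
        z-=.001 if f<2 else min(.001,(target-f)/2500+.0002)
        robot.servo_line(P(x0,y,z),vel=.02)
    fs=[]
    n=int(np.ceil(abs(x1-x0)/.003))
    for x in np.linspace(x0,x1,n+1)[1:]:
        robot.servo_line(P(x,y,z),vel=.03); g=F()-f0; fs.append((ZR.inv().apply(g)).round(1)[[0,2]])
        if g[2]>11: z+=.001
        elif g[2]<5.5: z-=.0005
    robot.servo_line(P(x1,y,.105),vel=.1)
    if log: print('y',y,'f',round(f,1),'z',round(z,4),np.array(fs).tolist(),'t',robot.read_time_s())
    return z
E
python3 - <<'E'
from h import *
print(robot.read_time_s())
rub(.046,-.009,.0095)
robot.servo_line(P(-.07,0,.22),vel=.25); i,_=shot('w3'); print(robot.read_time_s())
cv2.imwrite('pics/w3c.png',cv2.resize(i[20:240,160:480],None,fx=2,fy=2))
E
```

```text
3.6583
y 0.046 f 7.7 z 0.0794 [[-0.9, 8.0], [-1.7, 8.2], [-0.4, 8.8], [2.4, 7.6], [1.9, 7.4], [1.1, 7.2], [-0.5, 7.7]] t 10.9583
11.75
```

View pics/w3c.png

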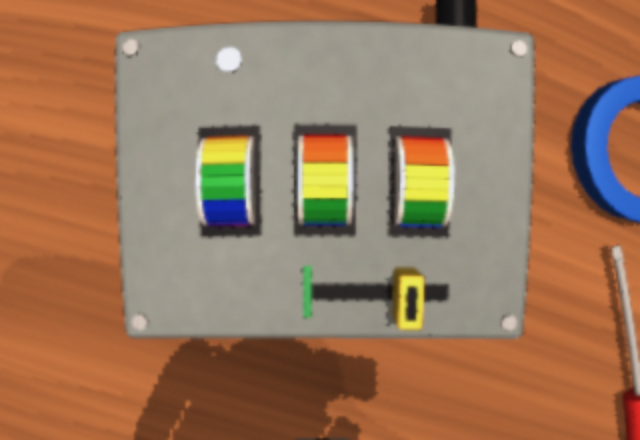

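A now shows green (5), and B and C are still yellow. Next come two strokes down on B and two up on C.

Run:
```python
from h import *
z=rub(0,.009,-.0095); rub(0,.009,-.0095,z=z+.004)
z=rub(-.046,-.009,.0095); rub(-.046,-.009,.0095,z=z+.004)
robot.servo_line(P(-.09,-.046,.19),vel=.25); i,_=shot('w4'); print(robot.read_time_s())
cv2.imwrite('pics/w4c.png',cv2.resize(i[20:240,160:480],None,fx=2,fy=2))
```

```text
y 0 f 7.6 z 0.08 [[2.1, 5.6], [2.4, 7.1], [1.7, 6.8], [0.3, 7.7], [-0.1, 7.7], [0.2, 7.4], [0.6, 6.7]] t 18.85
y 0 f 7.6 z 0.0792 [[1.6, 6.9], [0.8, 6.9], [0.5, 7.9], [-1.4, 7.8], [-3.9, 7.9], [-1.6, 7.3], [-1.1, 6.8]] t 23.1
y -0.046 f 7.8 z 0.08 [[-1.0, 6.7], [-1.9, 8.1], [-1.3, 6.7], [1.0, 6.1], [0.7, 6.4], [-0.4, 7.0], [-0.1, 6.1]] t 29.575
y -0.046 f 6.8 z 0.0795 [[-1.2, 5.9], [-1.1, 6.0], [0.2, 6.0], [1.2, 6.0], [2.5, 5.8], [0.6, 6.4], [0.4, 5.4]] t 33.5667
34.2917
```

View pics/w4c.png

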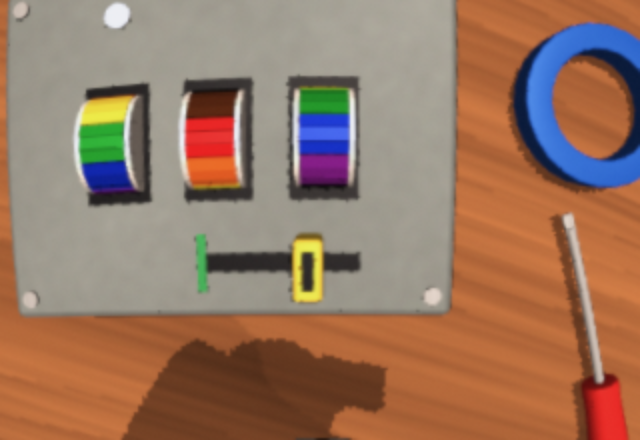

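All three wheels read green, red, blue as required. Now I'll push the lock.

Run:
```python
from h import *
x,z,y=-.056,.070,-.088
robot.servo_line(P(x,y,.11),Q,vel=.2); robot.servo_line(P(x,y,z),vel=.08); f0=F(); L=[]
g=lambda: ZR.inv().apply(F()-f0)
hit=None
while y<.0:
    f=-g()[1]; L.append((round(y*1e3,1),round(f,1)))
    if f>1.5 and hit is None: hit=y
    if f>8: break
    y+= .002 if (hit is None or y<hit+.028) and f<4 else .0004
    robot.servo_line(P(x,y,z),vel=.04)
print(hit,L,g(),robot.read_time_s())
robot.servo_line(P(x,y-.006,z),vel=.08); robot.servo_line(P(x,y-.006,.13),vel=.15)
robot.servo_line(P(-.09,-.03,.19),vel=.25); i,_=shot('w5'); print(robot.read_time_s())
cv2.imwrite('pics/w5c.png',cv2.resize(i[20:240,160:480],None,fx=2,fy=2))
```

```text
-0.05799999999999997 [(-88.0, np.float64(-0.0)), (-86.0, np.float64(0.3)), (-84.0, np.float64(0.3)), (-82.0, np.float64(0.0)), (-80.0, np.float64(0.6)), (-78.0, np.float64(0.8)), (-76.0, np.float64(0.8)), (-74.0, np.float64(0.5)), (-72.0, np.float64(0.0)), (-70.0, np.float64(0.9)), (-68.0, np.float64(0.4)), (-66.0, np.float64(0.5)), (-64.0, np.float64(0.2)), (-62.0, np.float64(-0.1)), (-60.0, np.float64(0.6)), (-58.0, np.float64(1.8)), (-56.0, np.float64(1.0)), (-54.0, np.float64(1.8)), (-52.0, np.float64(1.8)), (-50.0, np.float64(1.0)), (-48.0, np.float64(1.1)), (-46.0, np.float64(0.6)), (-44.0, np.float64(0.9)), (-42.0, np.float64(0.6)), (-40.0, np.float64(1.1)), (-38.0, np.float64(1.5)), (-36.0, np.float64(0.4)), (-34.0, np.float64(1.5)), (-32.0, np.float64(1.4)), (-30.0, np.float64(0.3)), (-29.6, np.float64(2.0)), (-29.2, np.float64(2.0)), (-28.8, np.float64(2.2)), (-28.4, np.float64(2.7)), (-28.0, np.float64(1.7)), (-27.6, np.float64(2.2)), (-27.2, np.float64(1.1)), (-26.8, np.float64(1.2)), (-26.4, np.float64(2.9)), (-26.0, np.float64(3.8)), (-25.6, np.float64(6.9)), (-25.2, np.float64(8.7))] [-0.9855 -8.7423 -0.6592] 45.825
47.1
```

View pics/w5c.png

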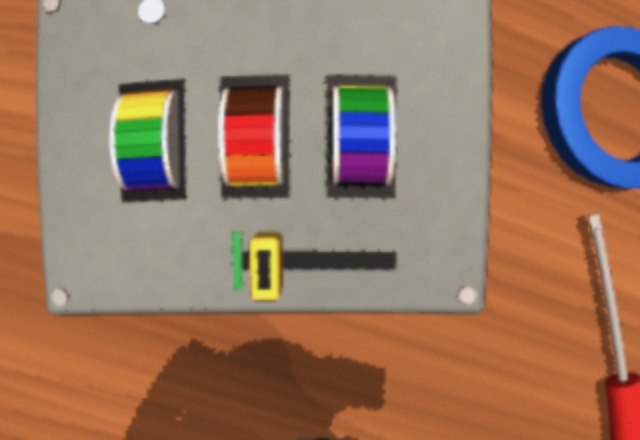

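The tab is beside the green mark, and the force rose as at a firm stop. I'll check its position numerically.

Run:
```python
from h import *
for k,(x0,x1) in (('w1',(290,325)),('w2',(395,432)),('w5',(270,310))):
    im=cv2.imread(f'pics/{k}.png'); d=np.load(f'pics/{k}.npz'); h=cv2.cvtColor(im,cv2.COLOR_BGR2HSV)
    m=cv2.inRange(h,(23,130,90),(34,255,255)); m2=np.zeros_like(m); m2[130:190,x0:x1]=m[130:190,x0:x1]
    ys,xs=np.nonzero(m2); p=(( xs.min()+xs.max())/2,ys.mean())
    print(k,p,ZR.inv().apply(onz('wrist',p,.087,(d['p'],d['q']))-C0))
```

```text
w1 (np.float64(307.0), np.float64(166.3037037037037)) [-0.0547 -0.0394  0.087 ]
w2 (np.float64(415.0), np.float64(167.82716049382717)) [-0.0547 -0.0401  0.087 ]
w5 (np.float64(292.0), np.float64(154.04011461318052)) [-0.0548 -0.0065  0.087 ]
```

```bash
python3 -c "
from workcell import robot
print(robot.finish_job())"
```

```text
the job is handed in; nothing more can be done
None
```

The job is handed in at about 47 s: the wheels show green, red and blue (A=5, B=2, C=6), and the lock tab is against its stop at the green mark, measured within 1 mm of home; no force reading went above about 9 N.

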